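# Find and open the uncaught cover panel of a service trunk

## Robot

A 6-joint arm with a two-finger parallel gripper is mounted at the origin on the work surface. World frame = base frame: x ahead of the robot, y to its left, z up, the work surface at z = 0. Lengths are in mm, angles in rad, forces in N, time in s.
With the tool pointing down it reaches from about 275 to 1000 mm from the base axis. Payload 8.4 kg.
Tool frame: the origin (TCP) lies on the centre line of the jaws, within the pads' length; the fingertips stand r.tip_reach ahead of it and the grasp point (between the pads) lies 11 mm behind it (r.tip_reach is the distance from the TCP to the fingertips, in mm); z points along the fingers, y is the line along which they close (so a half turn about z gives the same grasp; the last joint's range is limited). The gripper opens to 85 mm and grips with 20 to 120 N. Pads are 22 mm wide; open, the fingers measure 114 mm over their backs; the gripper's body (76 mm by 85 mm) begins 54 mm behind the grasp point. The pads swing forward as they close: fully open they stand 13 mm farther back than shut.
Start: joints at [-1.289, 0.353, 1.633, -0, 1.155, -0.002], TCP at [175.002, -600.002, 239.281] pointing down, gripper open.
Joint ranges: [-2.63, 2.63], [-0.92, 2.1], [0.06, 2.66], [-1.3, 4.44], [0, 2.69], [-3.02, 3.02]. Speed limits (rad/s): [2.22, 2.22, 2.79, 3.14, 3.14, 3.14].

## Interface

Orientations are given as [roll, pitch, yaw] about the fixed x, y, z axes, in that order (R = Rz(yaw) Ry(pitch) Rx(roll)).
In Python, from rig import r gives the robot as it stands.
- The arm moves only by the tool carry_out, never from a script. Its argument "targets" is a list of rows, each an object with "dp": the shift along the tool's x, y, z in mm, a list of three; "yaw": the turn about the tool's z in degrees. A call has 1 to 12 rows; each row is the pose to reach, as a shift and turn from the pose commanded when the call began, along the tool's axes at that moment; what a row does not reach only later rows make up. A row lasts 1/8 s, in which the tool goes at most 62.5 mm and 10.7 degrees, less where a joint would pass 70% of its speed; a pose out of reach is approached as far as the arm can. A call with a gripper value outside its range is refused whole. "fingers" is the opening, from -1 (shut) to 1 (fully open), so that 0 is half open, set as the call begins (left out, the last holds). The fingers move at their own pace and stop on an object; "grip_force" is the grip in N (left out, the last holds). Time passes only in rows, so rows that repeat a pose let the fingers close. It gives the time, the measured TCP pose, the force, the opening and the grip force at its end, in the units of the state.
- r.sense(): the state, without advancing time (a new reading comes with each control period).
- r.grab_frame(name): name is "scene" or "top" or "wrist"; returns the picture (400x640x3 uint8, red, green, blue); there is no depth.
- r.get_calibration(name): a dict with "fx", "fy", "cx", "cy" (pixels), "dist_coeffs" ([k1, k2, p1, p2, k3] as OpenCV has them; the pictures are not rectified), "rvec" (rotation vector, rad) and "tvec" (3), from world to camera coordinates, as OpenCV has them. Camera axes: x right, y down, z forward; pixel columns grow to the right and rows downward; lengths in mm; the calibration is good to about 2 mm. A picture is of the moment at which its call begins: read the wrist's pose just before it. get_calibration takes no time and is no camera call; for the wrist camera it gives the pose at the moment of the call.
- r.sign_off(): hands the job in; it is judged then, once.
The state is a dict: "clock": time; "qpos": joint angles; "qvel": joint speeds; "joint_efforts": joint torques, N m; "eef_pos": TCP position; "tcp_rot": TCP orientation; "contact_force": force on the tool from outside, world axes, zero at the start; "wrist_torque": the same for the moment, N m; "opening": opening from 0.0 (shut) to 1.0 (fully open); "grasp_force": force on a finger pad.
Only numpy, scipy, OpenCV 4.12 (cv2) and the standard library are available. Lean on these libraries where they do the work, as an engineer would, in place of code of your own. Each camera call takes 0.05 s, during which the arm holds its last target. There are 200 camera calls.

## Task

One of the four aluminium cover panels in the black service trunk has been left uncaught. Press gently with a fingertip on the press pads to find the panel that rocks, then push that panel open, without gripping it, until it stands nearly upright, and leave it standing open. Leave the other panels shut and do not move or lift any of the loose things around.

Things in the scene. Friction and masses are not known exactly. Their poses are not given: they have to be found in the camera images.
- trunk: black steel service trunk fixed on the table, 85 mm high; origin at table height under the middle of the panel pivots; x points away from the robot. It spans x -80 (front) to +145 mm (rear deck), y -180 to +180 mm. Four identical aluminium panels lie flush in its top at y = -127.5, -42.5, 42.5, 127.5 mm (panels 1 to 4), pivots along y at x = 0, 83 mm up. Wells below: 124 x 66 mm, 60 mm deep.
- panel_1 (a joint): tilt of panel 1 (120 x 62 x 4 mm, pivoted across its middle), rad: 0 flat; grows as the near half sinks into the well and the far half rises; stop at 1.4, nearly upright. Three are caught below on springy buffers: 6 N gives about 1 mm, 20 N 7 mm, and they come back nearly flat. One, which varies, rocks: 2 N turns it freely, its hinge keeps the angle.
- panel_2 (a joint): tilt of panel 2 (120 x 62 x 4 mm, pivoted across its middle), rad: 0 flat; grows as the near half sinks into the well and the far half rises; stop at 1.4, nearly upright. Three are caught below on springy buffers: 6 N gives about 1 mm, 20 N 7 mm, and they come back nearly flat. One, which varies, rocks: 2 N turns it freely, its hinge keeps the angle.
- panel_3 (a joint): tilt of panel 3 (120 x 62 x 4 mm, pivoted across its middle), rad: 0 flat; grows as the near half sinks into the well and the far half rises; stop at 1.4, nearly upright. Three are caught below on springy buffers: 6 N gives about 1 mm, 20 N 7 mm, and they come back nearly flat. One, which varies, rocks: 2 N turns it freely, its hinge keeps the angle.
- panel_4 (a joint): tilt of panel 4 (120 x 62 x 4 mm, pivoted across its middle), rad: 0 flat; grows as the near half sinks into the well and the far half rises; stop at 1.4, nearly upright. Three are caught below on springy buffers: 6 N gives about 1 mm, 20 N 7 mm, and they come back nearly flat. One, which varies, rocks: 2 N turns it freely, its hinge keeps the angle.
- pad_1 (a point): centre of the round black press pad (22 mm across) on top of panel 1's near half, 40 mm from its pivot towards the robot; moves with the panel
- pad_2 (a point): centre of the round black press pad (22 mm across) on top of panel 2's near half, 40 mm from its pivot towards the robot; moves with the panel
- pad_3 (a point): centre of the round black press pad (22 mm across) on top of panel 3's near half, 40 mm from its pivot towards the robot; moves with the panel
- pad_4 (a point): centre of the round black press pad (22 mm across) on top of panel 4's near half, 40 mm from its pivot towards the robot; moves with the panel
- far_edge_1 (a point): middle of panel 1's far edge, 60 mm beyond its pivot; it rises as the panel rocks, and its underside can then be pushed towards the robot
- far_edge_2 (a point): middle of panel 2's far edge, 60 mm beyond its pivot; it rises as the panel rocks, and its underside can then be pushed towards the robot
- far_edge_3 (a point): middle of panel 3's far edge, 60 mm beyond its pivot; it rises as the panel rocks, and its underside can then be pushed towards the robot
- far_edge_4 (a point): middle of panel 4's far edge, 60 mm beyond its pivot; it rises as the panel rocks, and its underside can then be pushed towards the robot
- mouse: computer mouse, blue with black top, 95 x 58 x 33 mm, lies on the table; origin under its centre; loose, to be left alone
- jar: small closed amber jar with black cap, 52 mm across, 65 mm high, on the table; origin under its centre; loose, to be left alone
- clamp_ring: bright steel vacuum clamp ring, 90 mm outside, 66 mm inside, 16 mm high, on the table; origin under its centre; loose, to be left alone
- driver: screwdriver, 160 mm long, lying on the table left of the trunk; loose, to be left alone
- blank_cap: brass blanking cap, 40 mm across, 20 mm high, standing on the trunk's rear deck; origin under its centre; loose, to be left alone
- post: bright steel optical post, 25 mm across, 38 mm high, standing on the trunk's rear deck; origin under its centre; loose, to be left alone

How it is judged (in metres and radians):
At the end, for the whole second after the job is handed in: The uncaught panel stands open at more than 1.1 rad (63 degrees) and is at rest; the other three are flat (below 0.1 rad) (((value of joint panel_1 above 1.1 rad and velocity of joint panel_1 between -0.05 and 0.05 rad/s and value of joint each of panel_2, panel_3, panel_4 below 0.1 rad) or (value of joint panel_2 above 1.1 rad and velocity of joint panel_2 between -0.05 and 0.05 rad/s and value of joint each of panel_1, panel_3, panel_4 below 0.1 rad) or (value of joint panel_3 above 1.1 rad and velocity of joint panel_3 between -0.05 and 0.05 rad/s and value of joint each of panel_1, panel_2, panel_4 below 0.1 rad) or (value of joint panel_4 above 1.1 rad and velocity of joint panel_4 between -0.05 and 0.05 rad/s and value of joint each of panel_1, panel_2, panel_3 below 0.1 rad))); the robot touches nothing.
It fails at once if a loose thing was moved more than 20 mm, or lifted (distance of any of mouse, jar, clamp_ring, driver, blank_cap, post from where it was at the start of the episode above 0.02 m).
It fails at once if a panel was pressed or pinched with more than 50 N (not gently, or gripped) (contact force between the fingers and panel_1 above 50 N or contact force between the fingers and panel_2 above 50 N or contact force between the fingers and panel_3 above 50 N or contact force between the fingers and panel_4 above 50 N).
It also fails if it takes over 45 s, if anything falls off the work surface, if the arm or the gripper's body presses on something with over 40 N, if the wrist force passes 120 N, or if a joint passes its speed limit or range.

## Working session

There is one attempt and no reset: what is moved stays moved. The work goes in short steps, Python scripts to look and compute and a tool call to move; the robot and the scene stay as the last step left them, time stands still between calls to the robot, and variables do not carry over. Pictures are saved under pics/ and viewed, at most 10 in all, crops included, and the job is handed in when it is done.

Besides the shell and the picture viewer there is one more tool, called after "Request:" as a command line: name --argument value ..., lists and objects as JSON in quotes. carry_out: Moves the arm, as the interface text tells. Its arguments: {"type":"object","properties":{"targets":{"type":"array","items":{"type":"object","properties":{"dp":{"type":"array","items":{"type":"number"}},"yaw":{"type":"number"}}}},"fingers":{"type":"number"},"grip_force":{"type":"number"}},"required":["targets"]}

```bash
mkdir -p pics; ls; python3 - <<'E'
from rig import r
import cv2
print(r.sense(), r.tip_reach)
for n in("top","scene"):
    cv2.imwrite(f"pics/{n}0.png",r.grab_frame(n)[:,:,::-1]); print(r.get_calibration(n))
E
```

```text
pics
{'clock': 0.0, 'qpos': array([-1.28944426e+00,  3.53648789e-01,  1.63412427e+00, -1.91361952e-06,
        1.15520619e+00, -2.39906193e-03]), 'qvel': array([-0.00152755,  0.00034822, -0.00029796, -0.00100174, -0.00084123,
        0.00176986]), 'joint_efforts': array([-1.70091200e-03, -6.05250192e+01, -3.42062402e+01, -1.83709149e-04,
        9.20270715e-03,  2.61493184e-06]), 'eef_pos': array([ 174.84610675, -599.56428347,  238.56549583]), 'tcp_rot': array([-3.14020606e+00, -1.57687678e-06,  2.83751897e-01]), 'contact_force': array([ 0.26226632,  0.6320623 , -0.294323  ]), 'wrist_torque': array([-0.02326927,  0.00685937, -0.04502145]), 'grasp_force': 0.0, 'opening': 0.9984878872741331} 8.0
{'fx': 511.0101403824561, 'fy': 511.0101403824561, 'cx': 319.1596235031757, 'cy': 197.9330661609854, 'dist_coeffs': array([0.04326893, 0.        , 0.        , 0.        , 0.        ]), 'rvec': array([ 2.1162384 , -2.12023974,  0.18826981]), 'tvec': array([  14.17120541,  620.28476658, 1297.2579803 ])}
{'fx': 472.00496779646767, 'fy': 472.00496779646767, 'cx': 313.3664090277603, 'cy': 206.28748431490504, 'dist_coeffs': array([-0.0679126,  0.       ,  0.       ,  0.       ,  0.       ]), 'rvec': array([ 1.12758346,  2.58525718, -0.73833516]), 'tvec': array([ 415.11807022, -356.16783347, 1926.44266196])}
```

View pics/top0.png

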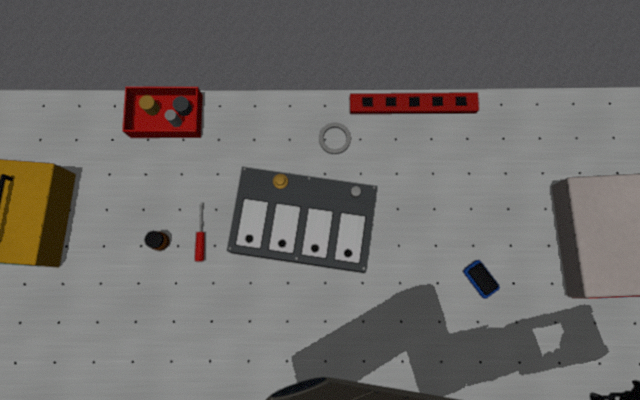

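View pics/scene0.png

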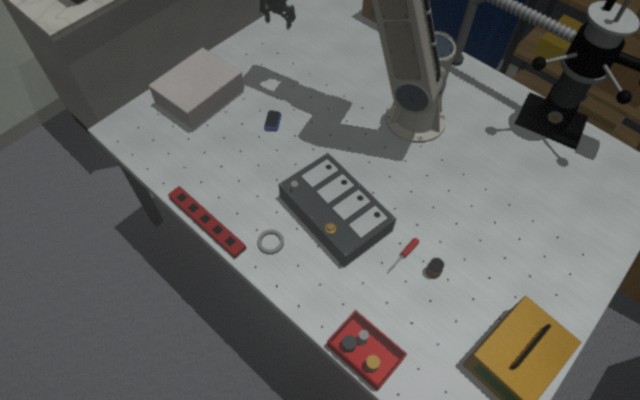

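The top view shows pads 4 to 1 at about (249,239), (282,244), (315,248) and (348,253). The blanking cap is at (280,181), the post at (355,191), and the other loose things are clear of the trunk. The scene view agrees. Next I refine the pads and fit the trunk pose.

```bash
cat > h.py <<'E'
from rig import r
import numpy as np, cv2
from scipy.spatial.transform import Rotation as Ro
def bp(n,px,z):
    c=r.get_calibration(n); K=np.array([[c['fx'],0,c['cx']],[0,c['fy'],c['cy']],[0,0,1.]])
    u=cv2.undistortPoints(np.array(px,float).reshape(-1,1,2),K,c['dist_coeffs']).reshape(-1,2)
    R=cv2.Rodrigues(c['rvec'])[0]; o=-R.T@c['tvec']; d=np.c_[u,np.ones(len(u))]@R
    return o+d*((z-o[2])/d[:,2])[:,None]
def tr(local,O,yaw): # trunk -> world
    return np.array(O)+Ro.from_euler('z',yaw).apply(local)
def dp(world):
    s=r.sense(); return Ro.from_euler('xyz',s['tcp_rot']).inv().apply(np.array(world)-s['eef_pos'])
E
python3 - <<'E'
from h import *
def blobs(n,guess,w=9):
    g=cv2.cvtColor(cv2.imread(f"pics/{n}0.png"),cv2.COLOR_BGR2GRAY).astype(float); out=[]
    for x,y in guess:
        p=g[y-w:y+w+1,x-w:x+w+1]; m=(p<100).astype(np.uint8)
        k,l,s,c=cv2.connectedComponentsWithStats(m); i=l[w,w]; out.append(c[i]+[x-w,y-w]); print(n,s[i])
    return np.array(out)
loc=np.array([[-40,y,85] for y in(-127.5,-42.5,42.5,127.5)])
P=bp("top",blobs("top",[(348,253),(315,248),(282,244),(249,239)]),85); print(P.round(1))
d=P[3]-P[0]; yaw=np.arctan2(-d[0],d[1]); O=P.mean(0)-Ro.from_euler('z',yaw).apply([-40,0,85]); print(yaw,np.hypot(*d[:2]),O)
print(bp("scene",[(328,167),(344,182),(361,198),(376,214)],85).round(1))
print("cap,post local", Ro.from_euler('z',-yaw).apply(bp("top",[(280,181),(355,191)],110)-O))
for l in loc: print(dp(tr(l+[0,0,60],O,yaw)).round(1))
E
```

```text
top [ 5  5  8  8 53]
top [ 5  5  8  8 51]
top [ 5  4  8  9 51]
top [ 5  5  8  8 51]
[[473.2 -59.3  85. ]
 [486.   24.9  85. ]
 [498.1 108.7  85. ]
 [510.5 193.2  85. ]]
-0.14643451274502176 255.17145443182503 [5.31509956e+02 6.10268722e+01 1.42108547e-14]
[[473.1 -57.   85. ]
 [483.6  27.7  85. ]
 [494.4 114.2  85. ]
 [509.4 192.3  85. ]]
cap,post local [[ 114.65731371   69.43092289  110.        ]
 [ 116.18291436 -124.51734718  110.        ]]
[ 437.8 -435.1   94.2]
[ 473.3 -512.3   94.3]
[ 508.7 -589.6   94.4]
[ 544.2 -666.8   94.5]
```

Request:
carry_out --targets '[{"dp": [38,-38,5],"yaw": 5},{"dp": [78,-78,10],"yaw": 10},{"dp": [118,-118,15],"yaw": 15},{"dp": [158,-158,20],"yaw": 20},{"dp": [198,-198,25],"yaw": 24.6},{"dp": [238,-238,30],"yaw": 24.6},{"dp": [278,-278,35],"yaw": 24.6},{"dp": [318,-318,40],"yaw": 24.6},{"dp": [358,-358,45],"yaw": 24.6},{"dp": [398,-398,50],"yaw": 24.6},{"dp": [438,-435,60],"yaw": 24.6},{"dp": [438,-435,60],"yaw": 24.6}]' --fingers -1 --grip_force 20

```text
clock: 1.6
eef_pos: [474.7, -56.9, 178.5]
tcp_rot: [-3.141, 0.001, -0.141]
contact_force: [-1.3, -1.8, -0.7]
opening: 0.001
grasp_force: 0.0
```

```bash
cat >> h.py <<'E'
O=[531.5,61.0,0]; Y=-0.1464
def show():
    s=r.sense(); print(s['clock'],s['eef_pos'].round(1),s['tcp_rot'].round(3),s['contact_force'].round(2),round(s['opening'],3),'local',Ro.from_euler('z',-Y).apply(s['eef_pos']-O).round(1))
E
python3 - <<'E'
from h import *
show()
print(dp(tr([-40,-127.5,110],O,Y)))
E
```

```text
1.6 [474.7 -56.9 178.5] [-3.141e+00  1.000e-03 -1.410e-01] [-1.27 -1.78 -0.71] 0.001 local [ -39.  -124.9  178.5]
[-0.91972701  2.63245039 68.53434661]
```

Request:
carry_out --targets '[{"dp": [-1,2,20]},{"dp": [-1,2,45]},{"dp": [-1,2,65]},{"dp": [-1,2,76]},{"dp": [-1,2,80]},{"dp": [-1,2,82]},{"dp": [-1,2,84]},{"dp": [-1,2,86]},{"dp": [-1,2,86]}]'

```text
schema error: expected keys dp, yaw
```

Request:
carry_out --targets '[{"dp": [-1,2,20],"yaw": 0},{"dp": [-1,2,45],"yaw": 0},{"dp": [-1,2,65],"yaw": 0},{"dp": [-1,2,76],"yaw": 0},{"dp": [-1,2,80],"yaw": 0},{"dp": [-1,2,82],"yaw": 0},{"dp": [-1,2,84],"yaw": 0},{"dp": [-1,2,86],"yaw": 0},{"dp": [-1,2,86],"yaw": 0}]'

```text
clock: 2.72
eef_pos: [472.4, -61.6, 93.4]
tcp_rot: [-3.142, -0.0, -0.145]
contact_force: [-0.3, 0.7, 0.5]
opening: 0.001
grasp_force: 0.0
```

Request:
carry_out --targets '[{"dp": [0,-2,1],"yaw": 0},{"dp": [0,-2,2],"yaw": 0},{"dp": [0,-2,3],"yaw": 0},{"dp": [0,-2,3],"yaw": 0}]'

```text
clock: 3.22
eef_pos: [472.9, -59.6, 90.3]
tcp_rot: [-3.142, -0.0, -0.146]
contact_force: [0.0, 0.3, 1.5]
opening: 0.003
grasp_force: 0.5
```

Request:
carry_out --targets '[{"dp": [0,0,1],"yaw": 0},{"dp": [0,0,2],"yaw": 0},{"dp": [0,0,3],"yaw": 0},{"dp": [0,0,3],"yaw": 0}]'

```text
clock: 3.72
eef_pos: [472.6, -59.6, 87.2]
tcp_rot: [3.142, 0.0, -0.146]
contact_force: [0.6, -0.3, 0.8]
opening: 0.003
grasp_force: 0.5
```

Request:
carry_out --targets '[{"dp": [0,0,2],"yaw": 0},{"dp": [0,0,4],"yaw": 0},{"dp": [0,0,6],"yaw": 0},{"dp": [0,0,6],"yaw": 0}]'

```text
clock: 4.22
eef_pos: [472.3, -59.6, 81.0]
tcp_rot: [3.142, 0.001, -0.146]
contact_force: [-0.5, 0.3, 0.3]
opening: -0.002
grasp_force: 0.0
```

```bash
python3 - <<'E'
from h import *
show()
a=r.grab_frame("top")[130:330,180:440,::-1]; b=r.grab_frame("wrist")[:,:,::-1]
cv2.imwrite("pics/t1.png",np.vstack([cv2.resize(a,(520,400),interpolation=2)[:,:],]))
cv2.imwrite("pics/w1.png",b)
E
```

```text
4.225 [472.3 -59.6  81. ] [ 3.142e+00  1.000e-03 -1.460e-01] [-0.5   0.31  0.3 ] -0.002 local [ -41.  -127.9   81. ]
```

View pics/w1.png

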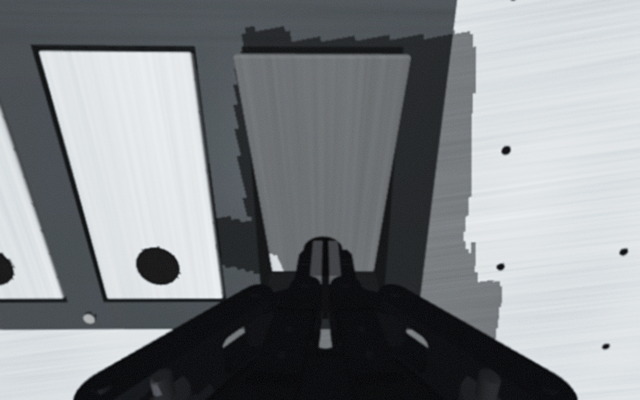

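Panel 1 rocks: the wrist view shows its near half sunk under the fingertip at about (322,250) and its far edge raised at about (320,55). I'll press on to roughly 50°.

Request:
carry_out --targets '[{"dp": [0,0,4],"yaw": 0},{"dp": [0,0,8],"yaw": 0},{"dp": [0,0,12],"yaw": 0},{"dp": [0,0,16],"yaw": 0},{"dp": [0,0,20],"yaw": 0},{"dp": [0,0,24],"yaw": 0},{"dp": [0,0,28],"yaw": 0},{"dp": [0,0,30],"yaw": 0},{"dp": [0,0,30],"yaw": 0}]'

```text
clock: 5.45
eef_pos: [472.5, -59.6, 51.0]
tcp_rot: [-3.142, 0.0, -0.146]
contact_force: [-0.5, -0.3, -0.9]
opening: 0.001
grasp_force: 0.1
```

Request:
carry_out --targets '[{"dp": [-2,0,-10],"yaw": 0},{"dp": [-2,0,-40],"yaw": 0},{"dp": [-2,0,-80],"yaw": 0},{"dp": [-2,0,-115],"yaw": 0},{"dp": [-2,0,-130],"yaw": 0},{"dp": [20,0,-130],"yaw": 0},{"dp": [60,0,-130],"yaw": 0},{"dp": [100,0,-130],"yaw": 0},{"dp": [116,0,-130],"yaw": 0},{"dp": [116,0,-130],"yaw": 0}]'

```text
clock: 6.7
eef_pos: [587.2, -76.4, 180.6]
tcp_rot: [3.142, 0.001, -0.146]
contact_force: [-0.1, -0.4, -0.3]
opening: 0.002
grasp_force: 0.0
```

```bash
python3 - <<'E'
from h import *
show()
cv2.imwrite("pics/s2.png",cv2.resize(r.grab_frame("scene")[120:280,240:440,::-1],(750,600)))
cv2.imwrite("pics/w2.png",r.grab_frame("wrist")[:,:,::-1])
E
```

```text
6.7 [587.2 -76.4 180.6] [ 3.142e+00  1.000e-03 -1.460e-01] [-0.06 -0.41 -0.29] 0.002 local [  75.1 -127.8  180.6]
```

View pics/s2.png

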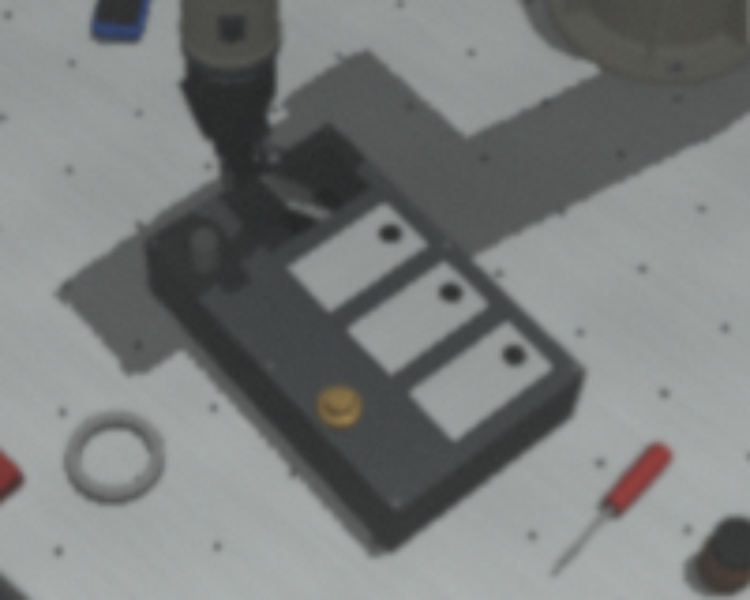

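The scene crop shows panel 1 tilted open at about (300,205). The post still stands at (205,245), and the fingertip is above and between them. Now I descend and push towards the robot.

Request:
carry_out --targets '[{"dp": [0,0,0],"yaw": 0},{"dp": [-1,0,20],"yaw": 0},{"dp": [-1,0,40],"yaw": 0},{"dp": [-1,0,50],"yaw": 0},{"dp": [-10,0,50],"yaw": 0},{"dp": [-17,0,50],"yaw": 0},{"dp": [-23,0,50],"yaw": 0},{"dp": [-28,0,50],"yaw": 0},{"dp": [-33,0,50],"yaw": 0},{"dp": [-37,0,50],"yaw": 0},{"dp": [-40,0,50],"yaw": 0},{"dp": [-40,0,50],"yaw": 0}]'

```text
clock: 8.3
eef_pos: [547.5, -70.6, 131.2]
tcp_rot: [3.142, 0.001, -0.146]
contact_force: [0.0, -0.1, -0.2]
opening: 0.004
grasp_force: 0.3
```

Request:
carry_out --targets '[{"dp": [-2,0,0],"yaw": 0},{"dp": [-4,0,0],"yaw": 0},{"dp": [-6,0,0],"yaw": 0},{"dp": [-6,0,0],"yaw": 0}]'

```text
clock: 8.8
eef_pos: [541.5, -69.7, 131.2]
tcp_rot: [-3.142, 0.001, -0.146]
contact_force: [0.5, 0.5, 0.6]
opening: 0.004
grasp_force: 0.3
```

```bash
python3 - <<'E'
from h import *
show()
cv2.imwrite("pics/w3.png",r.grab_frame("wrist")[:,:,::-1])
E
```

```text
8.8 [541.5 -69.7 131.2] [-3.142e+00  1.000e-03 -1.460e-01] [0.47 0.48 0.65] 0.004 local [  29.  -127.9  131.2]
```

View pics/w3.png

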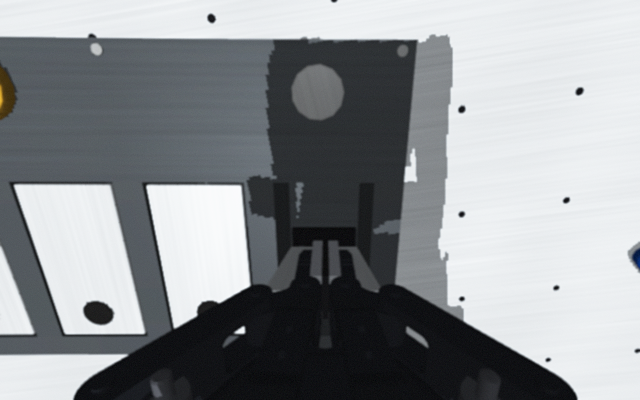

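The wrist view shows the finger against the panel at about (325,260), with the post undisturbed at (318,92). I'll back off and check the angle.

Request:
carry_out --targets '[{"dp": [10,0,0],"yaw": 0},{"dp": [35,0,0],"yaw": 0},{"dp": [44,0,0],"yaw": 0},{"dp": [44,0,-30],"yaw": 0},{"dp": [44,0,-80],"yaw": 0},{"dp": [44,40,-120],"yaw": 0},{"dp": [44,90,-120],"yaw": 0},{"dp": [44,145,-120],"yaw": 0},{"dp": [44,200,-120],"yaw": 0},{"dp": [44,200,-120],"yaw": 0}]'

```text
clock: 10.1
eef_pos: [555.4, -277.3, 250.9]
tcp_rot: [3.141, 0.001, -0.149]
contact_force: [0.1, 0.0, -0.1]
opening: 0.004
grasp_force: 0.0
```

```bash
python3 - <<'E'
from h import *
show()
a=r.grab_frame("top")[150:290,210:400,::-1]; b=r.grab_frame("scene")[130:270,260:410,::-1]
cv2.imwrite("pics/t4.png",np.hstack([cv2.resize(a,None,fx=2.3,fy=2.3,interpolation=2),cv2.resize(b,None,fx=2.3,fy=2.3,interpolation=2)]))
# predicted far-edge midpoints/corners in top and scene for several tilts
for n,(x0,y0,off) in {"top":(210,150,0),"scene":(260,130,437)}.items():
    c=r.get_calibration(n); K=np.array([[c['fx'],0,c['cx']],[0,c['fy'],c['cy']],[0,0,1.]])
    for t in (0.9,1.1,1.2,1.3,1.4):
        p=tr(np.array([[60*np.cos(t),-127.5+s,83+60*np.sin(t)] for s in(-31,31)]),O,Y)
        q=cv2.projectPoints(p,c['rvec'],c['tvec'],K,c['dist_coeffs'])[0].reshape(-1,2)
        print(n,t,((q-[x0,y0])*2.3+[off,0]).round().tolist())
E
```

```text
10.1 [ 555.4 -277.3  250.9] [ 3.141e+00  1.000e-03 -1.490e-01] [ 0.14  0.01 -0.11] 0.004 local [  73.  -331.1  250.9]
top 0.9 [[356.0, 166.0], [299.0, 158.0]]
top 1.1 [[355.0, 174.0], [298.0, 166.0]]
top 1.2 [[355.0, 179.0], [298.0, 171.0]]
top 1.3 [[354.0, 184.0], [297.0, 176.0]]
top 1.4 [[354.0, 189.0], [296.0, 181.0]]
scene 0.9 [[541.0, 79.0], [566.0, 105.0]]
scene 1.1 [[546.0, 73.0], [572.0, 99.0]]
scene 1.2 [[549.0, 71.0], [575.0, 96.0]]
scene 1.3 [[552.0, 68.0], [578.0, 94.0]]
scene 1.4 [[555.0, 65.0], [581.0, 91.0]]
```

View pics/t4.png

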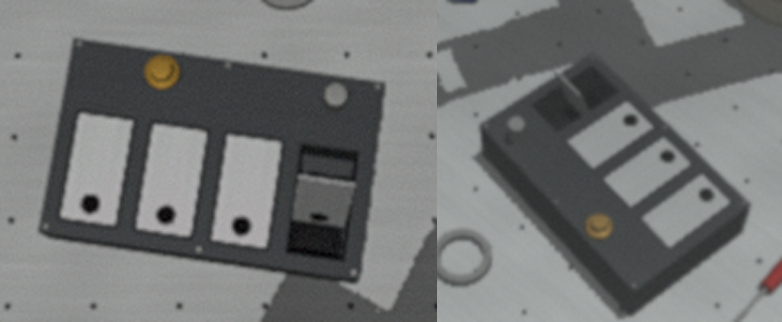

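```bash
python3 - <<'E'
from h import *
c=r.get_calibration("top"); K=np.array([[c['fx'],0,c['cx']],[0,c['fy'],c['cy']],[0,0,1.]])
for t in (0.8,0.9,1.0,1.1,1.2,1.3,1.4):
    C,S=np.cos(t),np.sin(t)
    p=tr(np.array([[-40*C-2*S,-127.5,83-40*S+2*C],[-60*C,-127.5,83-60*S],[60*C-2*S,-127.5,83+60*S+2*C],[60*C+2*S,-127.5,83+60*S-2*C]]),O,Y)
    q=cv2.projectPoints(p,c['rvec'],c['tvec'],K,c['dist_coeffs'])[0].reshape(-1,2)
    print(t,((q-[210,150])*2.3).round().tolist())
g=cv2.cvtColor(r.grab_frame("top"),cv2.COLOR_RGB2GRAY)
print(list(zip(range(205,265),g[205:265,350])))
E
```

```text
0.8 [[316.0, 229.0], [314.0, 241.0], [328.0, 159.0], [328.0, 157.0]]
0.9 [[317.0, 227.0], [315.0, 237.0], [328.0, 163.0], [328.0, 160.0]]
1.0 [[317.0, 224.0], [315.0, 233.0], [327.0, 167.0], [327.0, 164.0]]
1.1 [[317.0, 221.0], [316.0, 229.0], [327.0, 172.0], [327.0, 169.0]]
1.2 [[318.0, 218.0], [316.0, 224.0], [326.0, 176.0], [326.0, 173.0]]
1.3 [[318.0, 215.0], [317.0, 220.0], [325.0, 181.0], [326.0, 178.0]]
1.4 [[318.0, 212.0], [317.0, 215.0], [325.0, 187.0], [325.0, 183.0]]
[(205, np.uint8(61)), (206, np.uint8(61)), (207, np.uint8(63)), (208, np.uint8(62)), (209, np.uint8(59)), (210, np.uint8(63)), (211, np.uint8(56)), (212, np.uint8(61)), (213, np.uint8(47)), (214, np.uint8(28)), (215, np.uint8(28)), (216, np.uint8(19)), (217, np.uint8(28)), (218, np.uint8(50)), (219, np.uint8(61)), (220, np.uint8(63)), (221, np.uint8(63)), (222, np.uint8(63)), (223, np.uint8(67)), (224, np.uint8(62)), (225, np.uint8(46)), (226, np.uint8(52)), (227, np.uint8(105)), (228, np.uint8(125)), (229, np.uint8(114)), (230, np.uint8(96)), (231, np.uint8(96)), (232, np.uint8(94)), (233, np.uint8(96)), (234, np.uint8(94)), (235, np.uint8(93)), (236, np.uint8(97)), (237, np.uint8(92)), (238, np.uint8(91)), (239, np.uint8(95)), (240, np.uint8(92)), (241, np.uint8(94)), (242, np.uint8(83)), (243, np.uint8(52)), (244, np.uint8(22)), (245, np.uint8(34)), (246, np.uint8(65)), (247, np.uint8(60)), (248, np.uint8(36)), (249, np.uint8(16)), (250, np.uint8(21)), (251, np.uint8(25)), (252, np.uint8(26)), (253, np.uint8(26)), (254, np.uint8(23)), (255, np.uint8(25)), (256, np.uint8(28)), (257, np.uint8(28)), (258, np.uint8(26)), (259, np.uint8(18)), (260, np.uint8(12)), (261, np.uint8(24)), (262, np.uint8(50)), (263, np.uint8(62)), (264, np.uint8(65))]
```

The top view puts the far edge at row 228 and the pad at row 244. Both match a tilt of about 1.27 rad, with the other panels flat, so I'm handing in.

```bash
python3 -c "
from rig import r
print(r.sign_off())"
```

```text
the job is handed in; nothing more can be done
None
```

Panel 1 was the one that rocked; I pushed it open to about 1.27 rad (estimated from the top camera), the other panels look flat and nothing loose was touched, and I handed the job in at about 10 s, though the hand-in returned no verdict.

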